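# Fit the air-valve knob, space the key and hold it flush

### The job

Push the brass air-valve knob fully onto the steel stem of the sprung middle key on the wooden stand and let go of it; then stand the walnut spacer upright in whichever gap beside that key is wide enough for it, all the way down to the stand and about midway along the key, and let go of it. Finally press down on the top of the knob until the middle key is flush with its two neighbours, and finish while still holding it pressed there. Leave the button, the reed plate and the screwdriver where they lie.

Things in the scene. Friction and masses are not known exactly. Their poses are not given: they have to be found in the camera images.
- stand: Fixed wooden board 150 x 140 x 20 mm (x -65 to +85, y +-70 mm). Origin on the bench under the middle key's centre; x runs along the keys and gaps, z up. Its top, 20 mm up, is the floor of the gaps. At +x a 46 mm high steel spring clip pinches the middle key's tail. On it: the sprung middle key with a fixed neighbour either side, all 90 mm long with pearloid tops; gaps open above and at both ends.
- stem_foot (a point): Centre of the top face of the sprung middle key, at the foot of its stem; moves with the key; z up, x along the key. The key is 30 mm wide (y), 90 mm long (x); its top is 58 mm above the bench at rest, 50 mm when flush. The stem is an upright round steel pin, 11 mm diameter, 18 mm tall, its top 3 mm tapered.
- key (a joint): How far the middle key is pressed down, m: 0 at rest (8 mm proud of its neighbours), 0.008 at its stop (flush). It moves straight down; a spring pushes it up with 3 N at rest, rising to 7 N at the stop, and raises it again if let go.
- slim_key: Fixed neighbour key, 24 mm wide, 90 long, 30 tall, top 50 mm above the bench; its centre line is 43 mm from the middle key's, on either side (+y or -y of the stand). The gap between them, 16 mm wide and 30 mm deep, takes the spacer; the gap's centre line is 23 mm from the middle key's. Origin at the centre of its underside, axes parallel to the stand's.
- broad_key: Fixed neighbour key, 40 mm wide, 90 mm long, 30 mm tall, top 50 mm above the bench, centre line 43 mm to the other side of the middle key's. The gap between it and the middle key is only 8 mm wide: too narrow for the spacer. Origin at the centre of its underside, axes parallel to the stand's.
- spacer_mid (a point): Loose walnut spacer block, 40 (x) x 13 (y) x 66 mm (z), about 30 g, standing upright on the bench; the point is its centre, 33 mm above its foot. Fully down in the gap it stands 36 mm above the neighbours' tops. Gripped across its 40 mm near the top, the fingers stay in line with the gap and clear of the knob and the middle key.
- knob_mid (a point): Loose brass air-valve knob, a round cylinder 24 mm in diameter, 36 mm tall, about 110 g, standing mouth down on the bench; the point is its centre, 18 mm above its foot. A round bore in its underside, 13 mm in diameter, 24 mm deep, slips over the stem until the knob's foot rests on the key; its top is closed and flat.
- shell_button: Bystander: loose tortoiseshell button, a disc 20 mm in diameter, 9 mm high, on the bench. Origin at the centre of its underside.
- reed_plate: Bystander: loose blackened steel reed plate 60 x 24 x 5 mm, flat on the bench. Origin at the centre of its underside, x along its length.
- driver: Bystander: loose screwdriver 160 mm long lying on the bench.
Not all that is in view belongs to the job. Of the things like the part that bears spacer_mid, leave any that is purple; of the rest the smaller one is meant.

How it is judged:
On the way, in this order (a step that is already met when the one before it is completed fails the run):
1. the knob is fully on the stem, its foot on the key, and let go (horizontal distance between knob_mid and stem_foot below 0.004 m and z of knob_mid in the frame of stem_foot between 0.015 and 0.0205 m and angle between knob_mid's own z axis and vertical below 0.12 rad and contact force between the fingers and knob below 0.1 N), for 0.2 s.
2. the spacer stands fully down in the wide gap and is let go, the knob still on the stem (horizontal distance between knob_mid and stem_foot below 0.004 m and z of knob_mid in the frame of stem_foot between 0.015 and 0.0205 m and angle between knob_mid's own z axis and vertical below 0.12 rad and z of spacer_mid in the frame of stand between 0.049 and 0.0565 m and angle between spacer_mid's own z axis and vertical below 0.17 rad and horizontal distance between spacer_mid and stem_foot below 0.034 m and horizontal distance between spacer_mid and slim_key below 0.034 m and contact force between the fingers and spacer below 0.1 N), for 0.2 s.
At the end, for the whole second after the job is handed in: Still held: fingers press the knob (over 2.5 N), key within 1.8 mm of flush; knob upright on the stem (4 mm sideways, foot within 2.5 mm of the key); spacer free, upright (0.17 rad), on the floor of the wide gap (4 mm), its centre within 34 mm of the middle and slim keys' centres (all of step 2 and value of joint key above 0.0062 m and contact force between the fingers and knob above 2.5 N); the arm keeps its last pose, push and grip.
It fails at once if the shell button is moved more than 20 mm (distance of shell_button from where it was at the start of the episode above 0.02 m).
It fails at once if the reed plate is moved more than 20 mm (distance of reed_plate from where it was at the start of the episode above 0.02 m).
It fails at once if the driver is moved more than 20 mm (distance of driver from where it was at the start of the episode above 0.02 m).
It also fails if it takes over 69 s, if anything falls off the work surface, if the arm or the gripper's body presses on something with over 40 N, if the wrist force passes 120 N, or if a joint passes its speed limit or range.

### The arm

A 6-joint arm with a two-finger parallel gripper is mounted at the origin on the work surface. World frame = base frame: x ahead of the robot, y to its left, z up, the work surface at z = 0. Lengths are in m, angles in rad, forces in N, time in s.
With the tool pointing down it reaches from about 0.3 to 0.75 m from the base axis. Payload 8.5 kg.
Tool frame: the origin (TCP) lies midway between the tips of the shut fingers; the grasp point (between the pads) lies 19 mm behind it; z points along the fingers, x is the direction in which the jaws open and shut, and the axes are right-handed (so a half turn about z gives the same grasp; the last joint's range is limited). The gripper opens to 88 mm and grips with 3 to 60 N. Pads are 18 mm wide; open, the fingers measure 123 mm over their backs; the gripper's body (75 mm by 187 mm) begins 45 mm behind the grasp point.
Start: joints at [1.061, 0.381, 1.297, -0, 1.464, -0.215], TCP at [0.16, 0.526, 0.239] pointing down, gripper open.
Joint ranges: [-3.11, 3.11], [-0.89, 2.33], [0.22, 2.48], [-1.42, 4.56], [0.17, 2.85], [-2.88, 2.88]. Speed limits (rad/s): [2.39, 2.39, 3.14, 3.14, 3.14, 3.14].

### API

Orientations are given as a unit quaternion [x, y, z, w].
In Python, from station import env gives the robot as it stands. The module is installed in compiled form; this text tells all that it offers.
- The arm moves only by the tool servo_tool, never from a script. Its arguments are lists of equal length, an entry for each row: "delta_rot": the turn, a rotation vector about the world's x, y, z in degrees, a list of three; "slide": the shift along the world's x, y, z in cm, a list of three; "grip": the gripper's target within -1 to 1 (fully open at 1, half-way at 0, shut at -1). A call has 1 to 12 rows; each row is the pose to reach, as a shift and turn from the pose commanded when the call began; what a row does not reach only later rows make up. A row lasts 1/10 s, in which the tool goes at most 50 mm and 8.59 degrees, less where a joint would pass 70% of its speed; a pose out of reach is approached as far as the arm can. A call with a gripper value outside its range is refused whole. The fingers move at their own pace and stop on an object; the grip force is fixed at half the most. Time passes only in rows, so rows that repeat a pose let the fingers close. It gives the time, the measured TCP pose, the force and the opening at its end, in the units of the state.
- env.get_obs(): the state, without advancing time (a new reading comes with each control period).
- env.get_image(name): name is "scene" or "top"; returns the picture (420x560x3 uint8, blue, green, red); there is no depth.
- env.camera_model(name): a dict with "fx", "fy", "cx", "cy" (pixels), "R" (3x3) and "t" (3): a world point X has camera coordinates R X + t. Camera axes: x right, y down, z forward; pixel columns grow to the right and rows downward; lengths in m; the calibration is good to about 2 mm. A picture is of the moment at which its call begins. camera_model takes no time and is no camera call.
- env.hand_in(): hands the job in, once; it reports no verdict.
The state is a dict: "clock": time; "q": joint angles; "joint_velocities": joint speeds; "joint_efforts": joint torques, N m; "eef_pos": TCP position; "ee_rot": TCP orientation; "contact_force": force on the tool from outside, world axes, zero at the start; "wrist_torque": the same for the moment, N m; "opening": finger opening in m.
Only numpy, scipy, OpenCV 4.12 (cv2) and the standard library are available. Lean on these libraries where they do the work, as an engineer would, in place of code of your own. Each camera call takes 0.05 s, during which the arm holds its last target.

## Working session

There is one attempt and no reset: what is moved stays moved. The work goes in short steps, Python scripts to look and compute and a tool call to move; the robot and the scene stay as the last step left them, time stands still between calls to the robot, and variables do not carry over. Pictures are saved under pics/ and viewed, and the job is handed in when it is done.

Besides the shell and the picture viewer there is one more tool, called after ">>>" in YAML: its name, and indented under it one key for each argument. servo_tool: Moves the arm, as the interface text tells. Its arguments: {"type":"object","properties":{"delta_rot":{"type":"array","items":{"type":"array","items":{"type":"number"}}},"slide":{"type":"array","items":{"type":"array","items":{"type":"number"}}},"grip":{"type":"array","items":{"type":"number"}}},"required":["delta_rot","slide","grip"]}

```bash
mkdir -p pics
python3 - <<'E'
from station import env
import cv2
for n in("scene","top"):
    cv2.imwrite(f"pics/{n}0.png",env.get_image(n)); m=env.camera_model(n); print(n,m)
o=env.get_obs(); print(o)
E
```

```text
scene {'fx': 460.6683796364379, 'fy': 460.6683796364379, 'cx': 278.93139410553727, 'cy': 208.58214022135638, 'R': array([[ 0.08439031,  0.99641826, -0.00537826],
       [ 0.80682688, -0.07149852, -0.58644551],
       [-0.58472956,  0.04515099, -0.80997082]]), 't': array([-0.08960279, -0.42865914,  1.34979588])}
top {'fx': 392.04168120601406, 'fy': 392.04168120601406, 'cx': 283.5327983889116, 'cy': 213.03337760792593, 'R': array([[ 0.02342063, -0.99934877,  0.02745015],
       [-0.99839659, -0.02479606, -0.05088623],
       [ 0.05153375, -0.02621435, -0.99832714]]), 't': array([0.02785392, 0.5749908 , 0.98417965])}
{'clock': 0.1, 'q': array([ 1.06071418e+00,  3.81132378e-01,  1.29813848e+00, -2.17267619e-06,
        1.46359615e+00, -2.15275557e-01]), 'joint_velocities': array([-3.34470239e-04, -2.33680918e-03, -2.21527294e-03, -3.81211741e-05,
       -1.88137168e-03, -1.02563762e-03]), 'joint_efforts': array([ 4.26136437e-03, -4.38656187e+01, -2.24912435e+01,  7.14362925e-02,
        3.42380209e-02, -8.53500319e-05]), 'eef_pos': array([0.15967401, 0.52605885, 0.23821317]), 'ee_rot': array([ 8.03291366e-01,  5.95585909e-01, -5.80649884e-04,  2.62382734e-04]), 'contact_force': array([-0.41994939, -0.89619323,  0.07003515]), 'wrist_torque': array([ 0.03430981, -0.01835863,  0.02709828]), 'opening': 0.08847211023842058}
```

View pics/scene0.png

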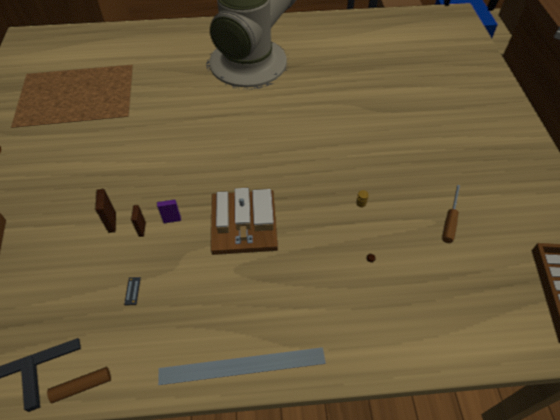

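View pics/top0.png

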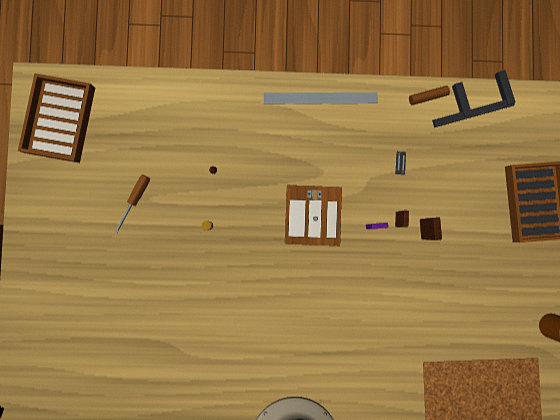

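```bash
cat > h.py <<'E'
import numpy as np, cv2
from station import env
def ray(n,u,v,z):
    m=env.camera_model(n); R=np.array(m['R']);t=np.array(m['t'])
    d=R.T@np.array([(u-m['cx'])/m['fx'],(v-m['cy'])/m['fy'],1]); c=-R.T@t
    return c+d*(z-c[2])/d[2]
def proj(n,X):
    m=env.camera_model(n); X=np.atleast_2d(X)
    p=X@np.array(m['R']).T+m['t']; return np.c_[m['fx']*p[:,0]/p[:,2]+m['cx'],m['fy']*p[:,1]/p[:,2]+m['cy']]
def crop(img,x0,y0,x1,y1,s,name):
    cv2.imwrite(name,cv2.resize(img[y0:y1,x0:x1],None,fx=s,fy=s,interpolation=cv2.INTER_CUBIC))
E
python3 - <<'E'
from h import *
s=cv2.imread("pics/scene0.png");t=cv2.imread("pics/top0.png")
a=cv2.resize(s[170:270,90:290],None,fx=4,fy=4,interpolation=cv2.INTER_CUBIC)
cv2.imwrite("pics/sA.png",a)
cv2.imwrite("pics/sB.png",cv2.resize(s[180:270,340:470],None,fx=6,fy=6,interpolation=cv2.INTER_CUBIC))
cv2.imwrite("pics/tA.png",cv2.resize(t[175:255,280:450],None,fx=4.7,fy=4.7,interpolation=cv2.INTER_CUBIC))
cv2.imwrite("pics/tB.png",cv2.resize(t[155:240,110:240],None,fx=6,fy=6,interpolation=cv2.INTER_CUBIC))
E
```

```text
(no output)
```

View pics/sA.png

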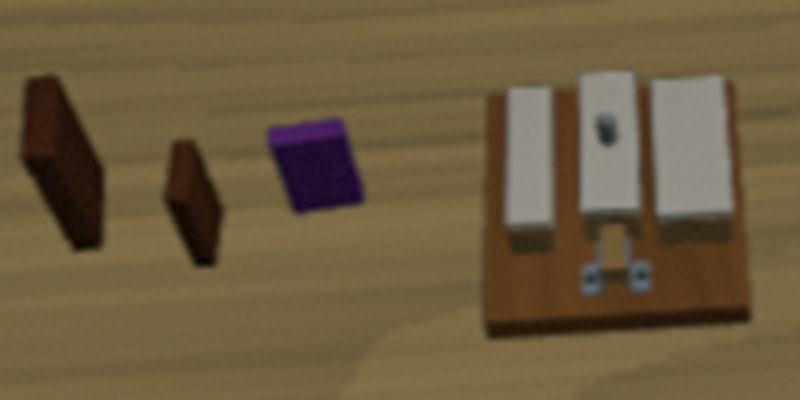

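View pics/sB.png

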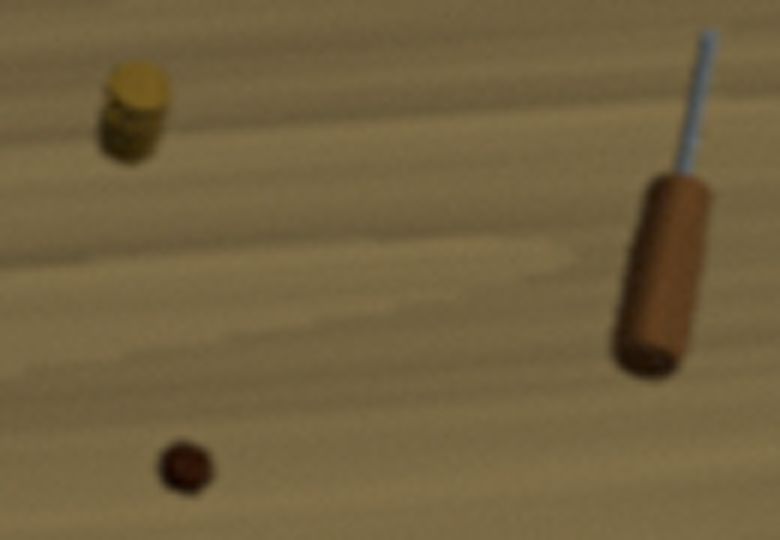

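View pics/tA.png

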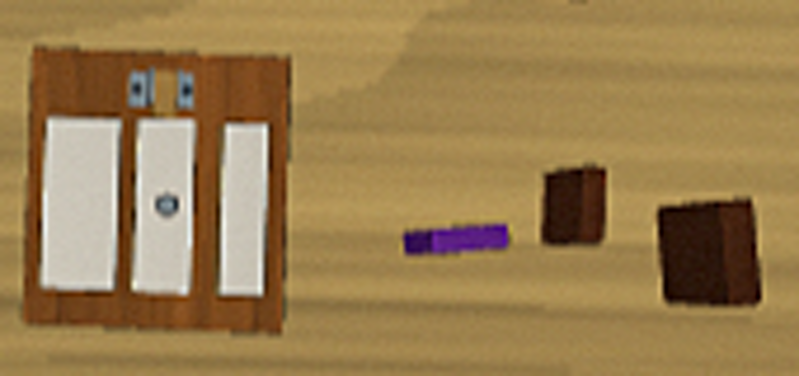

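View pics/tB.png

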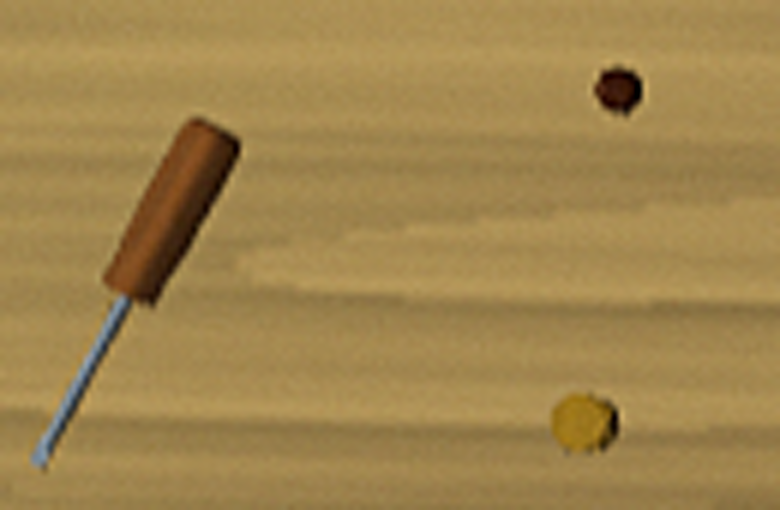

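```bash
cat > fit.py <<'E'
from h import *
from scipy.optimize import minimize
SS=6
def box(cx,cy,z0,z1,lx,ly,yaw):
    c,s=np.cos(yaw),np.sin(yaw); P=[]
    for z in(z0,z1):
        for a,b in((-1,-1),(1,-1),(1,1),(-1,1)):
            x,y=a*lx/2,b*ly/2; P.append([cx+c*x-s*y,cy+s*x+c*y,z])
    P=np.array(P); F=[[4,5,6,7],[0,1,5,4],[1,2,6,5],[2,3,7,6],[3,0,4,7]]
    return P,F
def cam_c(n):
    m=env.camera_model(n); return -np.array(m['R']).T@m['t']
def box_polys(n,lab,*a):
    P,F=box(*a); C=cam_c(n); ctr=P.mean(0); out=[]
    for i,f in enumerate(F):
        q=P[f]; nn=np.cross(q[1]-q[0],q[2]-q[0]); 
        if nn@(q.mean(0)-ctr)<0: nn=-nn
        if nn@(C-q.mean(0))>0: out.append((lab+str(i),proj(n,q)))
    out.sort(key=lambda o:o[0].endswith('0'))
    return out
def cyl_polys(n,lab,x,y,z0,z1,r):
    a=np.linspace(0,2*np.pi,40,endpoint=False)
    T=np.c_[x+r*np.cos(a),y+r*np.sin(a),np.full(40,z1)];B=T.copy();B[:,2]=z0
    pts=proj(n,np.r_[T,B]).astype(np.float32)
    return [(lab+'s',cv2.convexHull(pts)[:,0]),(lab+'0',proj(n,T))]
def residual(img,polys,roi):
    x0,y0,x1,y1=roi; H,W=(y1-y0)*SS,(x1-x0)*SS
    L=np.zeros((H,W),np.uint8); labs=['bg']
    for lab,p in polys:
        if lab not in labs: labs.append(lab)
        q=((p-[x0,y0]+0.5)*SS-0.5)
        cv2.fillPoly(L,[np.round(q*256).astype(np.int32)],labs.index(lab),shift=8)
    cov=np.stack([(L==i).reshape(y1-y0,SS,x1-x0,SS).mean((1,3)).ravel() for i in range(len(labs))],1)
    # blur a bit like image
    Y=img[y0:y1,x0:x1].reshape(-1,3).astype(float)
    c,_,_,_=np.linalg.lstsq(cov,Y,rcond=None)
    return ((Y-cov@c)**2).sum()
def fit(fn,p0,imgs,rois,scale):
    f=lambda v:sum(residual(imgs[n],fn(n,p0+v*scale),rois[n]) for n in imgs)
    best=None
    S=np.vstack([np.zeros(len(p0)),np.eye(len(p0))])
    v=np.zeros(len(p0))
    for k in range(3):
        r=minimize(f,v,method='Nelder-Mead',options=dict(initial_simplex=v+S*(1,-.5,.4)[k],xatol=.01,fatol=1,maxiter=400)); v=r.x
    return p0+v*scale,r.fun
def stand(n,p):
    x,y,yaw,side=p[0],p[1],p[2],p[3]
    c,s=np.cos(yaw),np.sin(yaw); w=lambda a,b:(x+c*a-s*b,y+s*a+c*b)
    o=box_polys(n,'B',*w(.010,0),0,.02,.15,.14,yaw)
    ks=[('K',*w(0,side*.043),.02,.05,.09,.024),('K',*w(0,-side*.043),.02,.05,.09,.040),('K',*w(0,0),.03,.058,.09,.03)]
    for k in ks: o+=box_polys(n,k[0],*k[1:],yaw)
    if STEM: o+=cyl_polys(n,'S',x,y,.058,.076,.0055)
    return o
STEM=True
def knob(n,p): return cyl_polys(n,'N',p[0],p[1],0,.036,.012)
def spacer(n,p): return box_polys(n,'W',p[0],p[1],0,.066,.04,.013,p[2])
def roi(n,fn,p,pad=4):
    q=np.vstack([a for _,a in fn(n,p)]); a=np.floor(q.min(0)-pad).astype(int); b=np.ceil(q.max(0)+pad).astype(int)
    return a[0],a[1],b[0],b[1]
E
cat > run1.py <<'E'
from fit import *
I={n:cv2.imread(f"pics/{n}0.png") for n in("scene","top")}
g=dict(knob=ray("top",207,225,.036)[:2],stem=ray("top",315.5,218,.076)[:2],sp=ray("top",402,218,.04)[:2])
gs=dict(knob=ray("scene",363,195,.036)[:2],stem=ray("scene",241,202,.076)[:2],sp=ray("scene",138,220,.033)[:2])
print(g,gs)
for nm,fn,p0,sc in (("stand",stand,[*g['stem'],0.,-1],[.004,.004,.03,0]),("knob",knob,g['knob'],[.004]*2),("spacer",spacer,[*g['sp'],0.],[.004,.004,.1])):
    p0=np.array(p0,float); sc=np.array(sc)
    for cams in (["scene"],["top"],["scene","top"]):
        im={c:I[c] for c in cams}; r={c:roi(c,fn,p0) for c in cams}
        p,f=fit(fn,p0,im,r,sc); print(nm,cams,p.round(4),int(f))
        if len(cams)==2:
            for c in cams:
                v=cv2.resize(I[c],None,fx=5,fy=5,interpolation=cv2.INTER_CUBIC)
                for _,q in fn(c,p): cv2.polylines(v,[np.round((q+.5)*5-.5).astype(int)],True,(0,255,0),1)
                a=np.array(r[c])*5; cv2.imwrite(f"pics/ov_{nm}_{c}.png",v[a[1]:a[3],a[0]:a[2]])
E
time python3 run1.py
```

```text
{'knob': array([0.53868929, 0.23095795]), 'stem': array([ 0.56096766, -0.03343575]), 'sp': array([ 0.5677491 , -0.25410318])} {'knob': array([0.54077063, 0.23018326]), 'stem': array([ 0.56636946, -0.03658424]), 'sp': array([ 0.56248947, -0.25917893])}Traceback (most recent call last):
  File "run1.py", line 10, in <module>
    p,f=fit(fn,p0,im,r,sc); print(nm,cams,p.round(4),int(f))
        ~~~^^^^^^^^^^^^^^^
  File "fit.py", line 44, in fit
    r=minimize(f,v,method='Nelder-Mead',options=dict(initial_simplex=v+S*(1,-.5,.4)[k],xatol=.01,fatol=1,maxiter=400)); v=r.x
    res = _minimize_neldermead(fun, x0, args, callback, bounds=bounds,
                               **options)
    fsim[j] = func(sim[j])
              ~~~~^^^^^^^^
    fx = function(np.copy(x), *(wrapper_args + args))
  File "fit.py", line 39, in <lambda>
    f=lambda v:sum(residual(imgs[n],fn(n,p0+v*scale),rois[n]) for n in imgs)
               ~~~^^^^^^^^^^^^^^^^^^^^^^^^^^^^^^^^^^^^^^^^^^^^^^^^^^^^^^^^^^
  File "fit.py", line 39, in <genexpr>
    f=lambda v:sum(residual(imgs[n],fn(n,p0+v*scale),rois[n]) for n in imgs)
                                    ~~^^^^^^^^^^^^^^
  File "fit.py", line 52, in stand
    if STEM: o+=cyl_polys(n,'S',x,y,.058,.076,.0055)
                ~~~~~~~~~^^^^^^^^^^^^^^^^^^^^^^^^^^^
  File "fit.py", line 25, in cyl_polys
    return [(lab+'s',cv2.convexHull(pts)[:,0]),(lab+'0',proj(n,T))]
                                                        ~~~~^^^^^
  File "h.py", line 8, in proj
    m=env.camera_model(n); X=np.atleast_2d(X)
ValueError: time passes only in moves, steps and waits

real	0m17.342s
user	0m16.732s
sys	0m1.005s
```

```bash
python3 - <<'E'
s=open('h.py').read()
s=s.replace("def ray","import os,pickle\nif os.path.exists('cm.pkl'): CM=pickle.load(open('cm.pkl','rb'))\nelse:\n    CM={n:env.camera_model(n) for n in('scene','top')}; pickle.dump(CM,open('cm.pkl','wb'))\ndef ray",1).replace("m=env.camera_model(n)","m=CM[n]")
open('h.py','w').write(s)
s=open('fit.py').read().replace("env.camera_model(n)","CM[n]"); open('fit.py','w').write(s)
E
time python3 run1.py; python3 -c "
from station import env;print(env.get_obs()['clock'])"
```

```text
{'knob': array([0.53868929, 0.23095795]), 'stem': array([ 0.56096766, -0.03343575]), 'sp': array([ 0.5677491 , -0.25410318])} {'knob': array([0.54077063, 0.23018326]), 'stem': array([ 0.56636946, -0.03658424]), 'sp': array([ 0.56248947, -0.25917893])}
stand ['scene'] [ 0.5586 -0.0358 -0.0174 -1.    ] 1525329
stand ['top'] [ 0.5609 -0.0327 -0.0113 -1.    ] 3453604
stand ['scene', 'top'] [ 0.5604 -0.0329 -0.0153 -1.    ] 8892983
knob ['scene'] [0.5352 0.2312] 80486
knob ['top'] [0.5386 0.2342] 105432
knob ['scene', 'top'] [0.537  0.2329] 340691
spacer ['scene'] [ 0.5629 -0.2591  0.0597] 213908
spacer ['top'] [ 0.5663 -0.255  -0.019 ] 192296
spacer ['scene', 'top'] [ 0.5663 -0.2558 -0.0139] 825992
0.1
real	0m29.047s
user	0m41.576s
sys	0m0.349s
```

Run:
```python
import cv2,numpy as np
ims=[cv2.imread(f"pics/ov_{n}_{c}.png") for n in("stand","knob","spacer") for c in("scene","top")]
C=np.zeros((600,800,3),np.uint8)
def put(i,x,y): i=i[:600-y,:800-x]; C[y:y+i.shape[0],x:x+i.shape[1]]=i
put(ims[0],0,0);put(ims[1],400,0)
for k in range(2,6): put(ims[k],(k-2)*190,390)
cv2.imwrite("pics/ov.png",C)
```

```text
(no output)
```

View pics/ov.png

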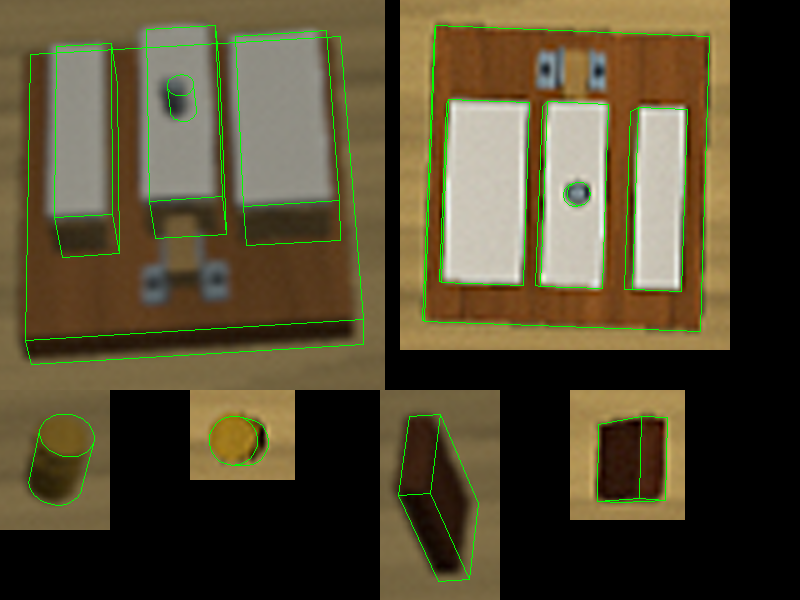

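>>> servo_tool:
  delta_rot:
    - [0, 0, -8]
    - [0, 0, -16]
    - [0, 0, -24]
    - [0, 0, -32]
    - [0, 0, -40]
    - [0, 0, -48]
    - [0, 0, -56]
    - [0, 0, -64]
    - [0, 0, -72]
    - [0, 0, -73.9]
    - [0, 0, -73.9]
    - [0, 0, -73.9]
  slide:
    - [3, -2.3, 0]
    - [6.5, -5, -1]
    - [10, -7.8, -2]
    - [13.8, -10.7, -3]
    - [17.6, -13.7, -4]
    - [21.4, -16.6, -5]
    - [25.2, -19.6, -6]
    - [29, -22.5, -8]
    - [33, -25.6, -10]
    - [37.7, -29.3, -12]
    - [37.7, -29.3, -12]
    - [37.7, -29.3, -12]
  grip: [0, 0, 0, 0, 0, 0, 0, 0, 0, 0, 0, 0]

```text
clock: 1.3
eef_pos: [0.5378, 0.2316, 0.1173]
ee_rot: [1.0, -0.008, -0.001, 0.0]
contact_force: [-0.8, 1.1, -0.4]
opening: 0.0441
```

Run:
```python
from h import *
for n in("scene","top"): cv2.imwrite(f"pics/{n}1.png",env.get_image(n))
o=env.get_obs();print(o['eef_pos'],o['ee_rot'],o['opening'],o['clock'])
p=o['eef_pos']
for n in("scene","top"):
    print(n,proj(n,[p,p+[.022,0,0],p-[.022,0,0],p+[0,0,.1]]).round(1))
a=cv2.imread("pics/scene1.png")[90:250,290:440];b=cv2.imread("pics/top1.png")[150:300,130:280]
c=np.zeros((600,800,3),np.uint8)
a=cv2.resize(a,None,fx=2.66,fy=2.66);b=cv2.resize(b,None,fx=2.66,fy=2.66)
c[:a.shape[0],:a.shape[1]]=a;c[:b.shape[0],400:400+b.shape[1]]=b;cv2.imwrite("pics/c1.png",c)
```

```text
[0.53610973 0.23379047 0.118835  ] [ 9.99978011e-01 -6.62145315e-03 -3.53577779e-04 -8.90495681e-05] 0.04417695243274062 1.4
scene [[370.  168.6]
 [372.2 176.8]
 [367.9 160.6]
 [378.2 133.8]]
top [[199.6 225.4]
 [199.9 215.7]
 [199.2 235.1]
 [190.3 224.4]]
```

View pics/c1.png

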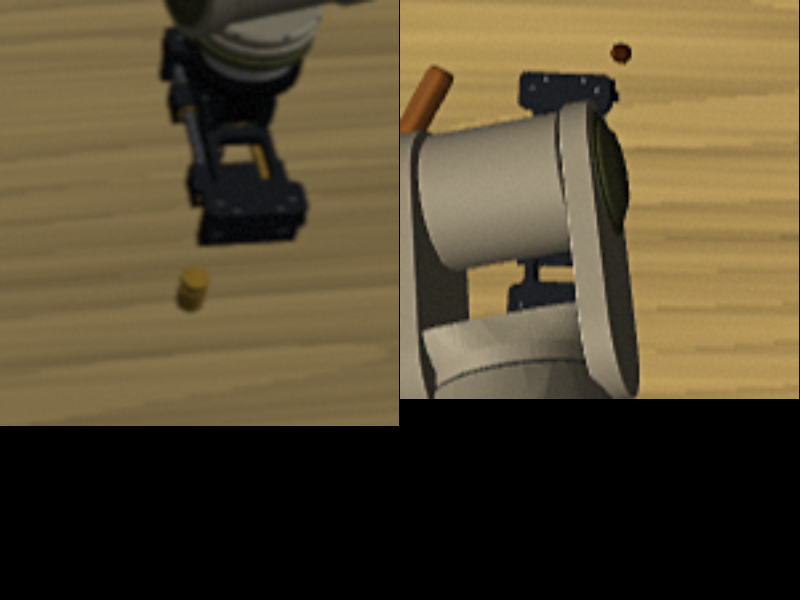

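>>> servo_tool:
  delta_rot:
    - [0, 0, 8.5]
    - [0, 0, 17]
    - [0, 0, 25.5]
    - [0, 0, 34]
    - [0, 0, 42.5]
    - [0, 0, 51]
    - [0, 0, 59.5]
    - [0, 0, 68]
    - [0, 0, 76.5]
    - [0, 0, 85]
    - [0, 0, 90]
    - [0, 0, 90]
  slide:
    - [0, 0, -1]
    - [0, 0, -2]
    - [0, 0, -3]
    - [0, 0, -4]
    - [0, 0, -5]
    - [0, 0, -6]
    - [0, 0, -6]
    - [0, 0, -6]
    - [0, 0, -6]
    - [0, 0, -6]
    - [0, 0, -6]
    - [0, 0, -6]
  grip: [0, 0, 0, 0, 0, 0, 0, 0, 0, 0, 0, 0]

```text
clock: 2.6
eef_pos: [0.5358, 0.2347, 0.0597]
ee_rot: [0.711, 0.703, 0.0, 0.0]
contact_force: [-0.8, 0.2, 0.7]
opening: 0.0438
```

Run:
```python
from h import *
im=env.get_image("scene"); cv2.imwrite(f"pics/scene2.png",im)
o=env.get_obs();p=o['eef_pos'];print(p,o['ee_rot'],o['opening'],o['clock'])
print(proj("scene",[p,p+[0,.022,0],p-[0,.022,0]]).round(1))
crop(im,320,130,440,230,6,"pics/c2.png")
```

```text
[0.53596798 0.23452908 0.05956033] [7.11952646e-01 7.02227348e-01 3.92830187e-04 1.68471508e-04] 0.04423389080283552 2.65
[[366.1 186.5]
 [376.1 185.8]
 [356.1 187.2]]
```

View pics/c2.png

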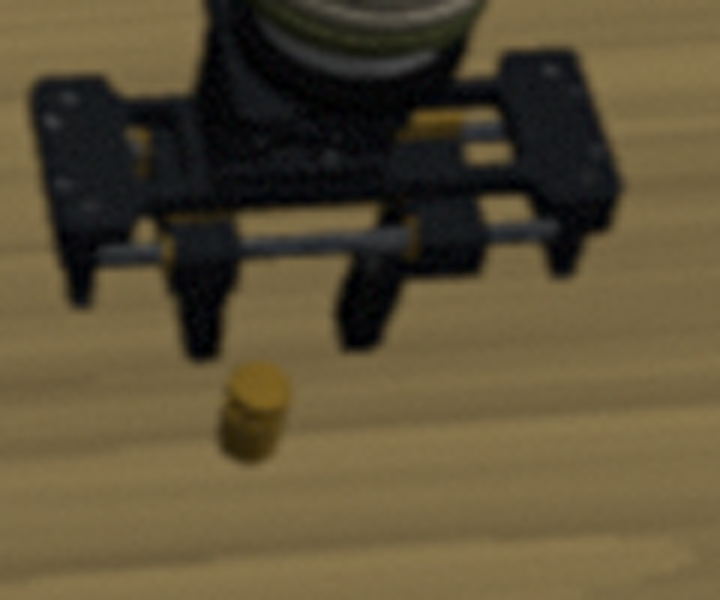

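>>> servo_tool:
  delta_rot:
    - [0, 0, 0]
    - [0, 0, 0]
    - [0, 0, 0]
    - [0, 0, 0]
    - [0, 0, 0]
    - [0, 0, 0]
    - [0, 0, 0]
    - [0, 0, 0]
    - [0, 0, 0]
    - [0, 0, 0]
    - [0, 0, 0]
    - [0, 0, 0]
  slide:
    - [0.1, -0.2, -1]
    - [0.1, -0.2, -2]
    - [0.1, -0.2, -3]
    - [0.1, -0.2, -4]
    - [0.1, -0.2, -5]
    - [0.1, -0.2, -5.3]
    - [0.1, -0.2, -5.3]
    - [0.1, -0.2, -5.3]
    - [0.1, -0.2, -5.3]
    - [0.1, -0.2, -5.3]
    - [0.1, -0.2, -5.3]
    - [0.1, -0.2, -5.3]
  grip: [0, 0, 0, 0, 0, 0, 0, 0, -1, -1, -1, -1]

```text
clock: 3.85
eef_pos: [0.5379, 0.2313, 0.006]
ee_rot: [0.712, 0.702, 0.0, 0.0]
contact_force: [-0.5, 0.8, 2.1]
opening: 0.023
```

>>> servo_tool:
  delta_rot:
    - [0, 0, 0]
    - [0, 0, 0]
    - [0, 0, 0]
  slide:
    - [0, 0, 0]
    - [0, 0, 0]
    - [0, 0, 0]
  grip: [-1, -1, -1]

```text
clock: 4.15
eef_pos: [0.538, 0.2313, 0.006]
ee_rot: [0.712, 0.702, 0.0, 0.0]
contact_force: [-0.5, 0.4, 4.8]
opening: 0.0224
```

>>> servo_tool:
  delta_rot:
    - [0, 0, 0]
    - [0, 0, 0]
    - [0, 0, 0]
    - [0, 0, 0]
    - [0, 0, 0]
    - [0, 0, 0]
    - [0, 0, 0]
    - [0, 0, 0]
    - [0, 0, 0]
    - [0, 0, 0]
    - [0, 0, 0]
    - [0, 0, 0]
  slide:
    - [0, 0, 1]
    - [0, 0, 4]
    - [0, 0, 8]
    - [0.4, -4, 11]
    - [0.8, -8, 11]
    - [1.2, -12, 11]
    - [1.5, -16, 11]
    - [1.8, -20, 11]
    - [2, -23, 11]
    - [2.2, -25.5, 11]
    - [2.2, -26.5, 11]
    - [2.2, -26.5, 11]
  grip: [-1, -1, -1, -1, -1, -1, -1, -1, -1, -1, -1, -1]

```text
clock: 5.35
eef_pos: [0.5596, -0.0344, 0.1158]
ee_rot: [0.713, 0.702, -0.0, -0.0]
contact_force: [0.3, 1.3, -1.5]
opening: 0.0229
```

>>> servo_tool:
  delta_rot:
    - [0, 0, 0]
    - [0, 0, 0]
    - [0, 0, 0]
    - [0, 0, 0]
    - [0, 0, 0]
  slide:
    - [0, 0, 0]
    - [0, 0, 0]
    - [0, 0, 0]
    - [0, 0, 0]
    - [0, 0, 0]
  grip: [-1, -1, -1, -1, -1]

```text
clock: 5.85
eef_pos: [0.5598, -0.0333, 0.1158]
ee_rot: [0.712, 0.702, 0.0, -0.0]
contact_force: [-0.9, 0.2, -1.1]
opening: 0.0226
```

Run:
```python
from h import *
im=env.get_image("scene"); cv2.imwrite(f"pics/scene3.png",im)
t=env.get_image("top"); cv2.imwrite(f"pics/top3.png",t)
o=env.get_obs();p=o['eef_pos'];print(p,o['ee_rot'],o['opening'],o['clock'],o['contact_force'])
crop(im,190,120,320,220,6,"pics/c3.png");crop(t,240,160,370,260,4,"pics/t3.png")
```

```text
[ 0.55978871 -0.03353649  0.11573366] [ 7.11865173e-01  7.02316150e-01 -1.31789792e-05 -2.35052787e-05] 0.02248954378357757 5.95 [ 0.45706026 -0.27460455 -0.2913302 ]
```

View pics/c3.png

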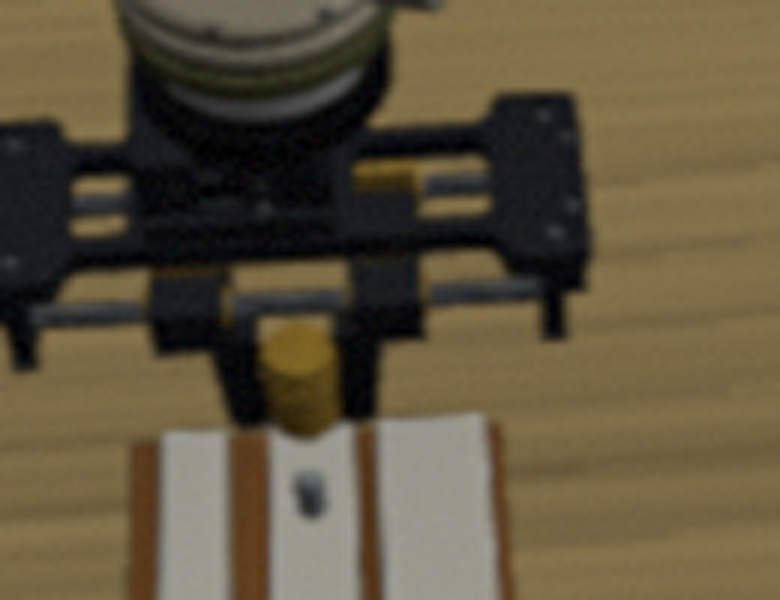

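View pics/t3.png

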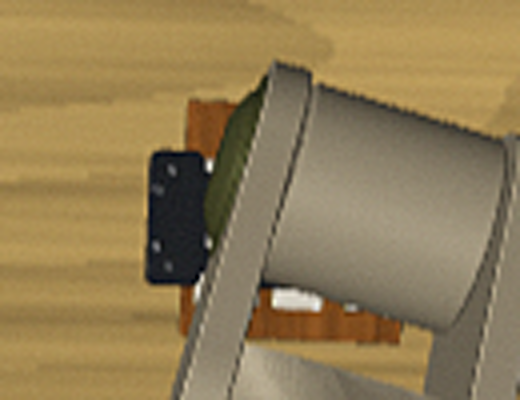

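>>> servo_tool:
  delta_rot:
    - [0, 0, 0]
    - [0, 0, 0]
    - [0, 0, 0]
    - [0, 0, 0]
    - [0, 0, 0]
    - [0, 0, 0]
  slide:
    - [0, 0, -1]
    - [0, 0, -2]
    - [0, 0, -2.4]
    - [0, 0, -2.4]
    - [0, 0, -2.4]
    - [0, 0, -2.4]
  grip: [-1, -1, -1, -1, -1, -1]

```text
clock: 6.55
eef_pos: [0.5599, -0.0338, 0.092]
ee_rot: [0.712, 0.702, 0.0, 0.0]
contact_force: [-0.1, -0.2, -1.9]
opening: 0.0226
```

```bash
cat > kf.py <<'E'
from fit import *
import sys
im=env.get_image("scene"); cv2.imwrite(f"pics/scene{sys.argv[1]}.png",im)
o=env.get_obs();p=o['eef_pos'];print(p.round(4),o['ee_rot'].round(4),o['clock'])
foot=p[2]-.006
st=np.array([.5586,-.0358,-.0174,-1])
pp=proj("scene",[[p[0],p[1],foot],[p[0],p[1],foot+.036]])
rc=(int(pp[:,0].mean())-9,int(pp[1,1])-3,int(pp[:,0].mean())+9,int(pp[0,1])+9)
f=im.astype(float); ch=np.repeat((f[:,:,2]-f[:,:,0])[:,:,None],3,2)
def kn(n,q): return stand(n,st)+cyl_polys(n,'N',q[0],q[1],foot,foot+.036,.012)
q,r=fit(kn,p[:2].copy(),{"scene":ch},{"scene":rc},np.array([.004,.004]))
print("knob fit",q.round(4),r,"rel tcp",(q-p[:2]).round(4),"stem scene fit minus knob",(st[:2]-q).round(4))
v=cv2.resize(im,None,fx=8,fy=8,interpolation=cv2.INTER_CUBIC)
for _,g in cyl_polys("scene",'N',q[0],q[1],foot,foot+.036,.012)+cyl_polys("scene",'S',*st[:2],.058,.076,.0055): cv2.polylines(v,[np.round((g+.5)*8-.5).astype(int)],True,(0,255,0),1)
cv2.imwrite(f"pics/kf{sys.argv[1]}.png",v[150*8:222*8,200*8:290*8])
E
python3 kf.py 4
```

```text
[ 0.56   -0.0338  0.092 ] [7.120e-01 7.022e-01 2.000e-04 3.000e-04] 6.6
knob fit [ 0.5571 -0.0354] 205994.43052040503 rel tcp [-0.0029 -0.0017] stem scene fit minus knob [ 0.0015 -0.0004]
```

View pics/kf4.png

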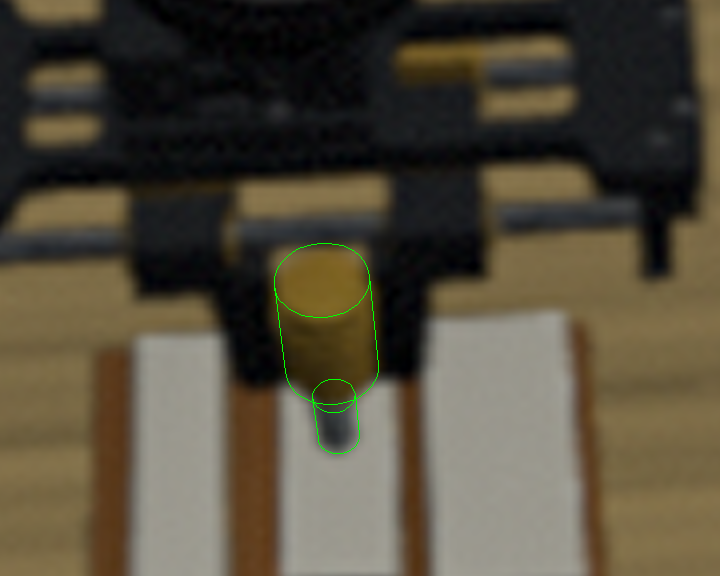

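```bash
cat > sf.py <<'E'
from fit import *
S={k:cv2.imread(f"pics/scene{k}.png") for k in (0,1,2,3)}; T={k:cv2.imread(f"pics/top{k}.png") for k in (0,1)}
def stem(n,q): return cyl_polys(n,'S',q[0],q[1],.058,.076,.0050)
for n,D,c in(("scene",S,(.5586,-.0358)),("top",T,(.5609,-.0327))):
    for k,im in D.items():
        q,r=fit(stem,np.array(c),{n:im},{n:roi(n,stem,c,2)},np.array([.002,.002])); print(n,k,q.round(4),int(r))
        q=fit(stand,np.array([*c,-.015,-1]),{n:im},{n:roi(n,stand,[*c,-.015,-1],2)},np.array([.002,.002,.01,0])) if k<3 else ('',0); print('   stand',q)
v=cv2.resize(S[0],None,fx=8,fy=8,interpolation=cv2.INTER_CUBIC)
for _,g in stand("scene",[.5586,-.0358,-.0174,-1]): cv2.polylines(v,[np.round((g+.5)*8-.5).astype(int)],True,(0,255,0),1)
cv2.imwrite("pics/sf.png",v[180*8:255*8,205*8:285*8])
E
python3 sf.py
```

```text
scene 0 [ 0.5584 -0.0364] 27577
   stand (array([ 0.5585716 , -0.03591899, -0.01881969, -1.        ]), np.float64(1462419.8088455675))
scene 1 [ 0.5584 -0.0364] 29420
   stand (array([ 0.55856377, -0.03595795, -0.01887675, -1.        ]), np.float64(1610811.8326743464))
scene 2 [ 0.5584 -0.0364] 30151
   stand (array([ 0.55856924, -0.03591542, -0.01887805, -1.        ]), np.float64(1639468.7663922047))
scene 3 [ 0.5584 -0.0364] 31505
   stand ('', 0)
top 0 [ 0.5609 -0.0334] 64381
   stand (array([ 0.56075311, -0.03253101, -0.0152822 , -1.        ]), np.float64(3429492.750239018))
top 1 [ 0.5609 -0.0334] 67998
   stand (array([ 0.56075311, -0.03253101, -0.0152822 , -1.        ]), np.float64(3696956.9673264716))
```

View pics/sf.png

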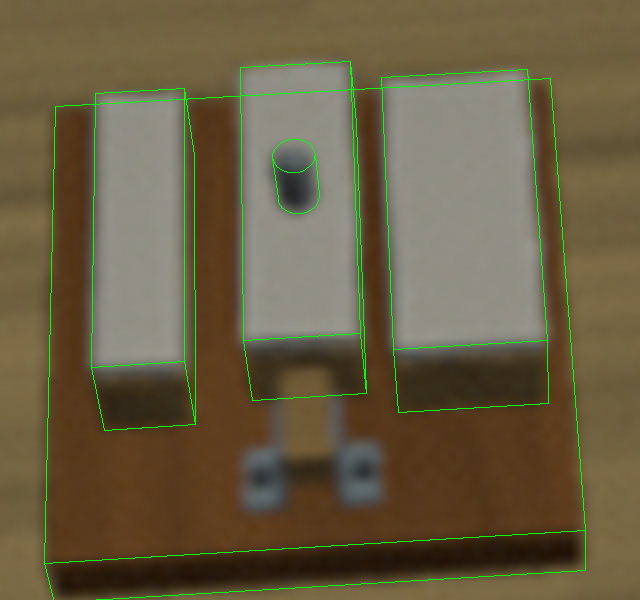

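>>> servo_tool:
  delta_rot:
    - [0, 0, 0]
    - [0, 0, 0]
    - [0, 0, 0]
    - [0, 0, 0]
    - [0, 0, 0]
    - [0, 0, 0]
    - [0, 0, 0]
  slide:
    - [0.14, -0.08, 0]
    - [0.14, -0.08, 0]
    - [0.14, -0.08, -0.5]
    - [0.14, -0.08, -0.9]
    - [0.14, -0.08, -1.2]
    - [0.14, -0.08, -1.4]
    - [0.14, -0.08, -1.4]
  grip: [-1, -1, -1, -1, -1, -1, -1]

```text
clock: 7.3
eef_pos: [0.5608, -0.0345, 0.0773]
ee_rot: [0.712, 0.702, -0.0, -0.001]
contact_force: [-1.2, 0.5, -1.6]
opening: 0.0228
```

```bash
python3 kf.py 5
```

```text
[ 0.5609 -0.0345  0.0775] [ 7.120e-01  7.022e-01 -3.000e-04 -4.000e-04] 7.35
knob fit [ 0.5583 -0.0361] 213914.91150545224 rel tcp [-0.0026 -0.0016] stem scene fit minus knob [0.0003 0.0003]
```

View pics/kf5.png

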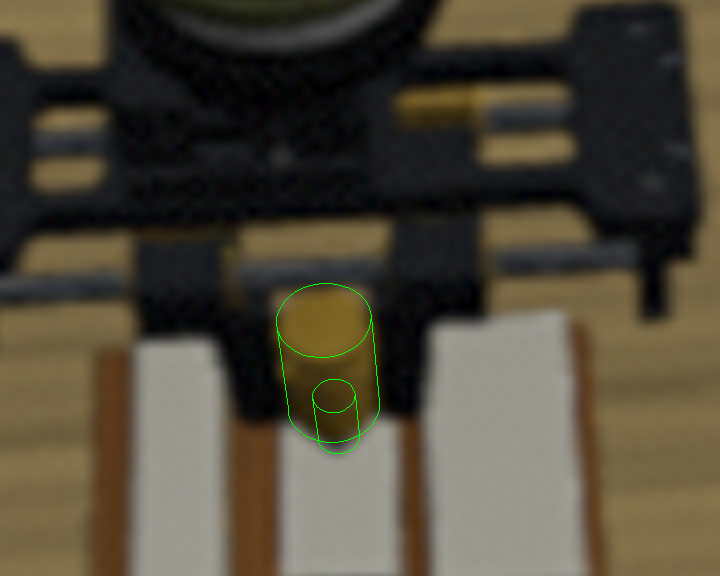

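>>> servo_tool:
  delta_rot:
    - [0, 0, 0]
    - [0, 0, 0]
    - [0, 0, 0]
    - [0, 0, 0]
    - [0, 0, 0]
    - [0, 0, 0]
  slide:
    - [0, 0, -0.4]
    - [0, 0, -0.8]
    - [0, 0, -1.1]
    - [0, 0, -1.3]
    - [0, 0, -1.4]
    - [0, 0, -1.4]
  grip: [-1, -1, -1, -1, -1, -1]

```text
clock: 7.95
eef_pos: [0.5609, -0.0345, 0.0636]
ee_rot: [0.712, 0.702, -0.0, -0.0]
contact_force: [-5.6, -1.4, 1.3]
opening: 0.0223
```

>>> servo_tool:
  delta_rot:
    - [0, 0, 0]
    - [0, 0, 0]
    - [0, 0, 0]
    - [0, 0, 0]
    - [0, 0, 0]
    - [0, 0, 0]
    - [0, 0, 0]
  slide:
    - [-0.05, 0, 0]
    - [-0.05, 0, -0.05]
    - [-0.05, 0, -0.05]
    - [-0.05, 0, -0.05]
    - [-0.05, 0, -0.05]
    - [-0.05, 0, -0.05]
    - [-0.05, 0, -0.05]
  grip: [-1, -1, 0, 0, 0, 0, 0]

```text
clock: 8.65
eef_pos: [0.5609, -0.0346, 0.0633]
ee_rot: [0.712, 0.702, 0.0, 0.0]
contact_force: [0.1, 0.3, -0.3]
opening: 0.0439
```

>>> servo_tool:
  delta_rot:
    - [0, 0, 0]
    - [0, 0, 0]
    - [0, 0, 0]
    - [0, 0, 0]
    - [0, 0, 0]
  slide:
    - [0, 0, 1]
    - [0, 0, 3]
    - [0, 0, 7]
    - [0, 0, 10]
    - [0, 0, 10]
  grip: [0, 0, 0, 0, 0]

```text
clock: 9.15
eef_pos: [0.5623, -0.0349, 0.168]
ee_rot: [0.712, 0.702, 0.002, 0.004]
contact_force: [-0.5, -0.3, -0.1]
opening: 0.0442
```

```bash
cat > look.py <<'E'
import sys
from h import *
k,x0,y0,x1,y1,s,n=sys.argv[1],*map(int,sys.argv[2:7]),sys.argv[7]
im=env.get_image(n); cv2.imwrite(f"pics/{n}{k}.png",im); crop(im,x0,y0,x1,y1,s,f"pics/c{k}.png")
o=env.get_obs();print(o['eef_pos'].round(4),o['ee_rot'].round(4),o['clock'],o['contact_force'].round(1),round(o['opening'],4))
E
python3 look.py 6 190 120 300 260 4 scene
```

```text
[ 0.5614 -0.0347  0.1655] [0.712  0.7022 0.0011 0.002 ] 9.2 [ 0.9 -0.2 -0.3] 0.0444
```

View pics/c6.png

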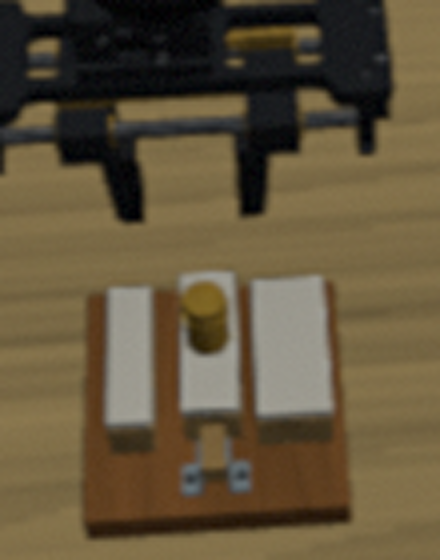

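```bash
cat > kz.py <<'E'
from fit import *
import sys,fit
fit.STEM=False
im=cv2.imread(sys.argv[1])
st=[.5586,-.0359,-.0188,-1]
def kn(n,q): return stand(n,st)+cyl_polys(n,'N',q[0],q[1],q[2],q[2]+.036,.012)
k=lambda n,q:cyl_polys(n,'N',q[0],q[1],q[2],q[2]+.036,.012)
for z in(.058,):
    p=np.array([.5586,-.036,z]); q,r=fit.fit(kn,p,{"scene":im},{"scene":roi("scene",k,p,3)},np.array([.003,.003,.003])); print(q.round(4),r)
    q,r=fit.fit(kn,p,{"scene":im},{"scene":roi("scene",k,p,3)},np.array([.003,.003,0])); print(q.round(4),r)
E
python3 kz.py pics/scene6.png
python3 - <<'E'
from fit import *
# size fit of both brown blocks
I={n:cv2.imread(f"pics/{n}0.png") for n in("scene","top")}
def bk(n,p):
    d=(0.0034/2,0.0035/2); s=-1 if n=="scene" else 1
    return box_polys(n,'W',p[0]+s*d[0],p[1]+s*d[1],0,p[3],p[4],p[5],p[2])
for nm,p0 in(("small",[.5646,-.257,-.01,.066,.04,.013]),("big",[.55,-.318,0.,.095,.055,.018])):
    p0=np.array(p0)
    p,r=fit(bk,p0,I,{c:roi(c,bk,p0,6) for c in I},np.array([.004,.004,.1,.006,.004,.003])); print(nm,p.round(4),int(r))
E
```

```text
[ 0.5579 -0.0369  0.0574] 269977.05751254014
[ 0.5578 -0.037   0.058 ] 273020.3225476004
small [ 0.5646 -0.2572 -0.0142  0.0644  0.039   0.0116] 350172
big [ 0.5417 -0.3248  0.1081  0.0875  0.0529  0.016 ] 527626
```

>>> servo_tool:
  delta_rot:
    - [0, 0, -8.5]
    - [0, 0, -17]
    - [0, 0, -25.5]
    - [0, 0, -34]
    - [0, 0, -42.5]
    - [0, 0, -51]
    - [0, 0, -59.5]
    - [0, 0, -68]
    - [0, 0, -76.5]
    - [0, 0, -85]
    - [0, 0, -90]
    - [0, 0, -90]
  slide:
    - [0, -2, 0]
    - [0, -4, 0]
    - [0, -6, 0]
    - [0, -8, 0]
    - [0, -10, 0]
    - [0.1, -12, 0]
    - [0.2, -14, 0]
    - [0.3, -16, 0]
    - [0.4, -18, 0]
    - [0.4, -20, 0]
    - [0.4, -22.2, 0]
    - [0.4, -22.2, 0]
  grip: [0.4, 0.4, 0.4, 0.4, 0.4, 0.4, 0.4, 0.4, 0.4, 0.4, 0.4, 0.4]

```text
clock: 10.4
eef_pos: [0.5641, -0.2585, 0.1617]
ee_rot: [1.0, -0.009, -0.001, -0.0]
contact_force: [0.2, 1.1, -0.1]
opening: 0.0616
```

>>> servo_tool:
  delta_rot:
    - [0, 0, 0]
    - [0, 0, 0]
    - [0, 0, 0]
    - [0, 0, 0]
  slide:
    - [0, 0, -2]
    - [0, 0, -4]
    - [0, 0, -6]
    - [0, 0, -6]
  grip: [0.4, 0.4, 0.4, 0.4]

```text
clock: 10.8
eef_pos: [0.5634, -0.2548, 0.1001]
ee_rot: [1.0, -0.006, -0.003, -0.002]
contact_force: [-0.2, 1.3, -0.8]
opening: 0.0619
```

```bash
python3 look.py 7 80 130 220 250 5 scene
```

```text
[ 0.5641 -0.2554  0.102 ] [ 1.     -0.006  -0.0014 -0.0011] 10.85 [0.2 0.1 0.3] 0.0616
```

View pics/c7.png

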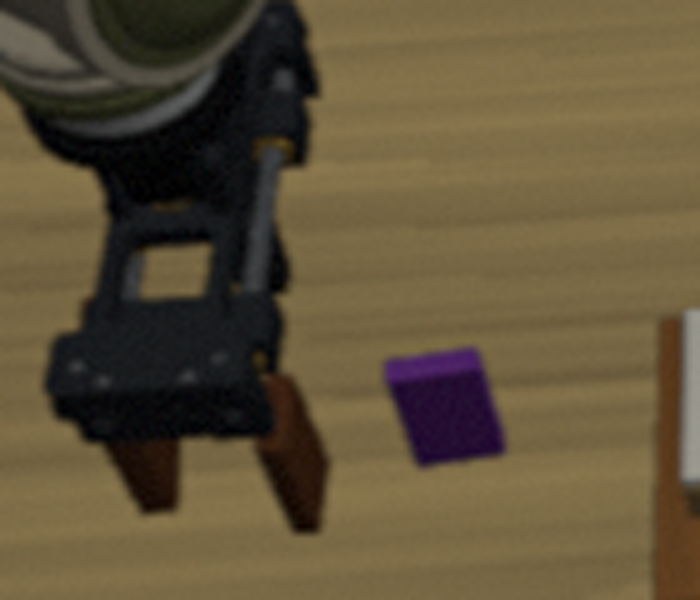

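>>> servo_tool:
  delta_rot:
    - [0, 0, 0]
    - [0, 0, 0]
    - [0, 0, 0]
    - [0, 0, 0]
    - [0, 0, 0]
    - [0, 0, 0]
  slide:
    - [0, 0, 0]
    - [0, 0, -1]
    - [0, 0, -2]
    - [0, 0, -2.8]
    - [0, 0, -2.8]
    - [0, 0, -2.8]
  grip: [0.4, 0.4, 0.4, 0.4, 0.4, 0.4]

```text
clock: 11.45
eef_pos: [0.5647, -0.2566, 0.0751]
ee_rot: [1.0, -0.007, -0.0, -0.0]
contact_force: [-0.1, 0.2, 1.0]
opening: 0.0618
```

>>> servo_tool:
  delta_rot:
    - [0, 0, 0]
    - [0, 0, 0]
    - [0, 0, 0]
    - [0, 0, 0]
    - [0, 0, 0]
    - [0, 0, 0]
    - [0, 0, 0]
    - [0, 0, 0]
    - [0, 0, 0]
    - [0, 0, 0]
    - [0, 0, 0]
    - [0, 0, 0]
  slide:
    - [0, 0, -1]
    - [0, 0, -2]
    - [0, 0, -3]
    - [0, 0, -3.3]
    - [0, 0, -3.3]
    - [0, 0, -3.3]
    - [0, 0, -3.3]
    - [0, 0, -3.3]
    - [0, 0, -3.3]
    - [0, 0, -3.3]
    - [0, 0, -3.3]
    - [0, 0, -3.3]
  grip: [0.4, 0.4, 0.4, 0.4, 0.4, 0.4, -1, -1, -1, -1, -1, -1]

```text
clock: 12.65
eef_pos: [0.5648, -0.2566, 0.0424]
ee_rot: [1.0, -0.007, 0.0, 0.0]
contact_force: [0.4, -0.8, 2.1]
opening: 0.0399
```

>>> servo_tool:
  delta_rot:
    - [0, 0, 0]
    - [0, 0, 0]
    - [0, 0, 0]
    - [0, 0, 0]
    - [0, 0, 0]
    - [0, 0, 0]
    - [0, 0, 0]
    - [0, 0, 0]
    - [0, 0, 0]
    - [0, 0, 0]
    - [0, 0, 0]
    - [0, 0, 0]
  slide:
    - [0, 0, 1]
    - [0, 0, 4]
    - [0, 0, 8]
    - [0, 0, 10.5]
    - [0, 3, 10.5]
    - [-0.1, 7, 10.5]
    - [-0.2, 11, 10.5]
    - [-0.3, 15, 10.5]
    - [-0.4, 18, 10.5]
    - [-0.4, 20, 10.5]
    - [-0.4, 20, 10.5]
    - [-0.4, 20, 10.5]
  grip: [-1, -1, -1, -1, -1, -1, -1, -1, -1, -1, -1, -1]

```text
clock: 13.85
eef_pos: [0.5608, -0.0568, 0.1477]
ee_rot: [1.0, -0.007, 0.0, 0.0]
contact_force: [-0.1, -0.1, 0.3]
opening: 0.0399
```

>>> servo_tool:
  delta_rot:
    - [0, 0, 0]
    - [0, 0, 0]
    - [0, 0, 0]
    - [0, 0, 0]
    - [0, 0, 0]
    - [0, 0, 0]
  slide:
    - [0, 0, -1]
    - [0, 0, -2]
    - [0, 0, -3]
    - [0, 0, -4]
    - [0, 0, -4]
    - [0, 0, -4]
  grip: [-1, -1, -1, -1, -1, -1]

```text
clock: 14.45
eef_pos: [0.5607, -0.0567, 0.107]
ee_rot: [1.0, -0.007, -0.0, -0.0]
contact_force: [0.2, 0.5, -0.1]
opening: 0.0398
```

```bash
python3 look.py 8 180 140 300 260 5 scene
```

```text
[ 0.5609 -0.0566  0.1074] [ 1.0e+00 -6.9e-03  1.0e-04  0.0e+00] 14.5 [-0.7  0.1 -0.7] 0.0397
```

View pics/c8.png

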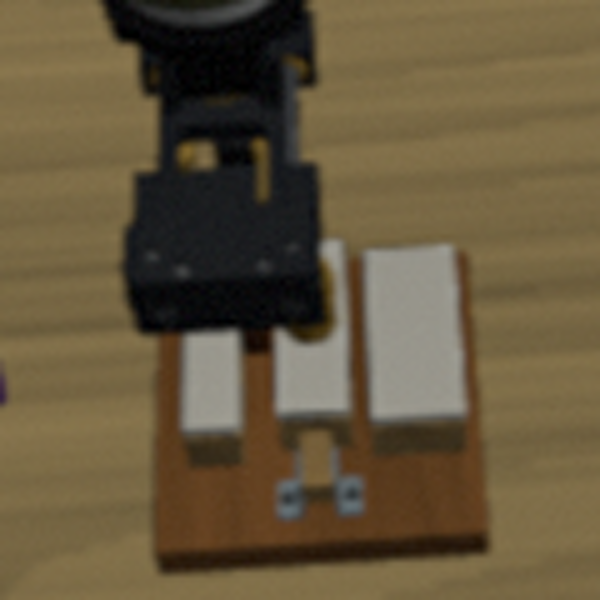

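```bash
cat > z8.py <<'E'
from h import *
im=cv2.imread("pics/scene8.png"); s=20
x0,y0,x1,y1=215,198,255,226
v=cv2.resize(im[y0:y1,x0:x1],None,fx=s,fy=s,interpolation=cv2.INTER_CUBIC)
p=np.array([.5609,-.0566,.1074])+[-.0026,-.0016,0]
F=[p+[a,b,-.0424] for a,b in((-.02,-.0065),(.02,-.0065),(.02,.0065),(-.02,.0065))]+[p+[.02,.0065,.02],p+[.02,-.0065,.02]]
q=proj("scene",F); print(q.round(1))
for a,b in((1,2),(2,4),(1,5)):
    A,B=[tuple(np.round((q[k]-[x0,y0]+.5)*s-.5).astype(int)) for k in(a,b)]; cv2.line(v,A,B,(0,255,0),1)
cv2.imwrite("pics/z8.png",v)
for r in range(203,216): print(r,im[r,224:240].sum(1)//3, (im[r,224:240,2].astype(int)-im[r,224:240,0]))
E
python3 z8.py
```

```text
[[227.7 195.5]
 [228.  210.7]
 [234.3 210.3]
 [233.8 195.1]
 [231.7 191.8]
 [225.  192.2]]
203 [10  7 14 11  9 10 12  5  8  7 11  7  5  9 15 12] [-7 -7 -2  0 -5 -1  0 -8 -4  0 -4 -2 -2 -1  2  0]
204 [ 3  2  0  8  7  3  6 12 12 12 11 14 12 11 15 11] [-1 -5  0 -2  0 -4 -8 -1 -4 -1  1  0 -1  0 10 11]
205 [34 45 48 37 16  7  9  8 11  8 35 59 58 35 26 21] [ 2  2  3  2  2  0  1  0  3  9 14 11  7 12 22 23]
206 [ 95 105 111  84  41  16  17  15  17  25  61 108 113  81  45  28] [ 7  9  8  8  7 16 14 22 18 28 27 17 15 17 23 35]
207 [141 145 144 111  56  19  14  17  13  24  70 124 140 120  83  51] [11 11 13 10 10 17 17 19 26 32 28 17 12 14 17 24]
208 [150 152 149 116  62  17  10  17  13  23  67 123 148 144 126 101] [14 12 12 12  9 16 19 18 22 29 25 15 13 12 13 16]
209 [150 151 147 118  67  24  10  12  14  22  64 124 148 150 146 140] [12 12 12 13 15 15 17 17 24 31 22 10  9 12 13 11]
210 [148 150 148 123  75  38  26  29  33  37  71 124 148 150 148 149] [12 12 12 16 21 27 33 34 36 44 28 12  9 11 15 11]
211 [147 149 147 125  84  60  56  57  59  56  73 124 149 150 148 147] [12 12 13 19 33 51 60 61 60 61 37 13  9 11 13 13]
212 [148 149 147 126  88  64  63  64  64  61  77 124 148 149 146 148] [13 13 13 19 36 56 64 67 66 66 39 12 10 12 13 13]
213 [149 148 150 127  92  68  61  63  63  60  75 124 149 151 146 147] [12 12 12 19 34 55 64 62 65 66 37 13 10 11 11 12]
214 [148 149 148 129  93  66  60  65  63  60  74 124 149 149 149 147] [12 12 12 19 35 55 64 65 66 67 38 12 10 11 12 11]
215 [148 150 149 130  95  66  60  63  64  58  74 125 150 151 147 148] [13 11 13 19 37 54 65 64 65 67 37 11  8 12 12 12]
```

View pics/z8.png

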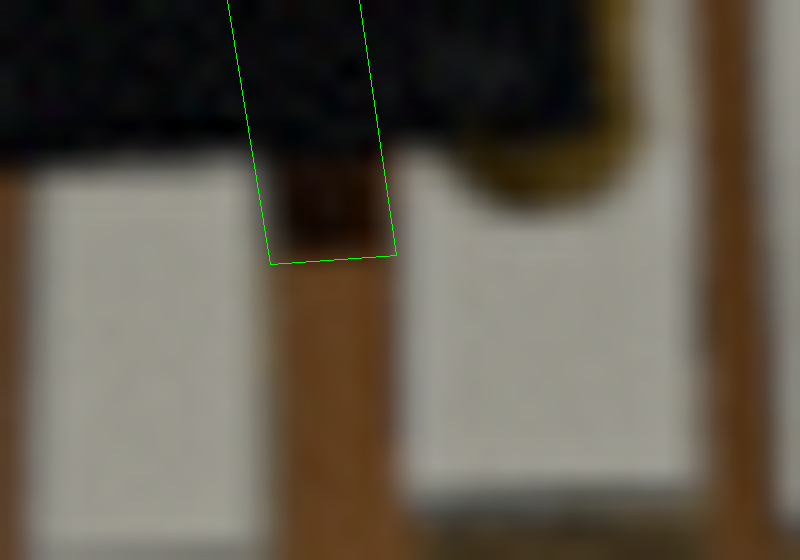

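>>> servo_tool:
  delta_rot:
    - [0, 0, 0]
    - [0, 0, 0]
    - [0, 0, 0]
    - [0, 0, 0]
    - [0, 0, 0]
    - [0, 0, 0]
    - [0, 0, 0]
  slide:
    - [0, -0.05, 0]
    - [0, -0.05, -0.5]
    - [0, -0.05, -1]
    - [0, -0.05, -1.4]
    - [0, -0.05, -1.8]
    - [0, -0.05, -2.2]
    - [0, -0.05, -2.2]
  grip: [-1, -1, -1, -1, -1, -1, -1]

```text
clock: 15.2
eef_pos: [0.5605, -0.0569, 0.0846]
ee_rot: [1.0, -0.007, -0.001, -0.0]
contact_force: [-0.3, -0.0, -0.5]
opening: 0.0396
```

>>> servo_tool:
  delta_rot:
    - [0, 0, 0]
    - [0, 0, 0]
    - [0, 0, 0]
    - [0, 0, 0]
    - [0, 0, 0]
    - [0, 0, 0]
    - [0, 0, 0]
  slide:
    - [0, 0, -0.6]
    - [0, 0, -1.2]
    - [0, 0, -1.6]
    - [0, 0, -2]
    - [0, 0, -2.15]
    - [0, 0, -2.2]
    - [0, 0, -2.2]
  grip: [-1, -1, -1, -1, -1, -1, -1]

```text
clock: 15.9
eef_pos: [0.5608, -0.0571, 0.0633]
ee_rot: [1.0, -0.007, 0.0, 0.0]
contact_force: [0.2, -0.4, -0.6]
opening: 0.0396
```

>>> servo_tool:
  delta_rot:
    - [0, 0, 0]
    - [0, 0, 0]
    - [0, 0, 0]
  slide:
    - [0, 0, -0.05]
    - [0, 0, -0.1]
    - [0, 0, -0.1]
  grip: [-1, -1, -1]

```text
clock: 16.2
eef_pos: [0.5608, -0.0571, 0.0625]
ee_rot: [1.0, -0.007, 0.0, 0.0]
contact_force: [-0.0, 0.1, 1.4]
opening: 0.0399
```

>>> servo_tool:
  delta_rot:
    - [0, 0, 0]
    - [0, 0, 0]
    - [0, 0, 0]
    - [0, 0, 0]
    - [0, 0, 0]
    - [0, 0, 0]
  slide:
    - [0, 0, 0]
    - [0, 0, 0]
    - [0, 0, 0]
    - [0, 0, 0]
    - [0, 0, 0]
    - [0, 0, 0]
  grip: [0.4, 0.4, 0.4, 0.4, 0.4, 0.4]

```text
clock: 16.8
eef_pos: [0.5607, -0.0571, 0.0622]
ee_rot: [1.0, -0.007, -0.0, -0.0]
contact_force: [0.8, -0.8, 0.4]
opening: 0.0613
```

>>> servo_tool:
  delta_rot:
    - [0, 0, 0]
    - [0, 0, 0]
    - [0, 0, 0]
    - [0, 0, 0]
    - [0, 0, 0]
    - [0, 0, 0]
  slide:
    - [0, 0, 1]
    - [0, 0, 3]
    - [0, 0, 6]
    - [0, 0, 10]
    - [0, 0, 14]
    - [0, 0, 14]
  grip: [0.4, 0.4, 0.4, 0.4, 0.4, 0.4]

```text
clock: 17.4
eef_pos: [0.5625, -0.0575, 0.2083]
ee_rot: [1.0, -0.007, 0.005, 0.002]
contact_force: [0.2, 0.2, 0.5]
opening: 0.0619
```

```bash
python3 look.py 9 180 140 300 260 5 scene
```

```text
[ 0.5615 -0.0572  0.2053] [ 1.0e+00 -6.9e-03  2.8e-03  9.0e-04] 17.45 [ 0.4 -0.1 -0.7] 0.0614
```

View pics/c9.png

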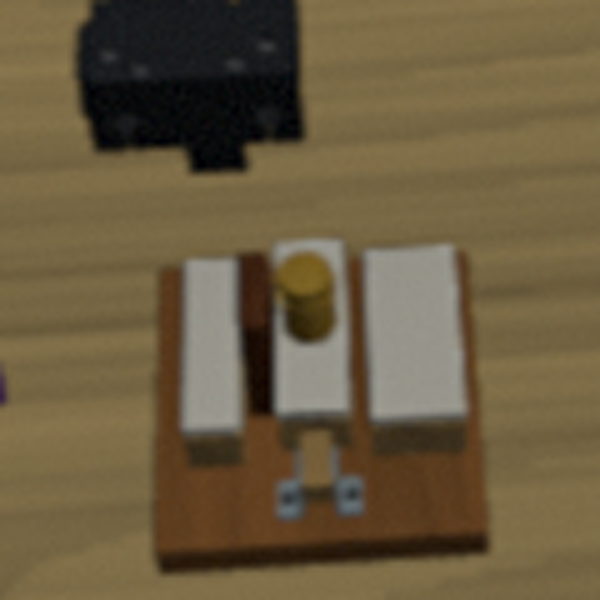

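>>> servo_tool:
  delta_rot:
    - [0, 0, 0]
    - [0, 0, 0]
    - [0, 0, 0]
    - [0, 0, 0]
    - [0, 0, 0]
    - [0, 0, 0]
    - [0, 0, 0]
    - [0, 0, 0]
    - [0, 0, 0]
    - [0, 0, 0]
    - [0, 0, 0]
    - [0, 0, 0]
  slide:
    - [0, 1, 0]
    - [0, 2.2, 0]
    - [0, 2.2, 0]
    - [0, 2.2, 0]
    - [0, 2.2, -2]
    - [0, 2.2, -4]
    - [0, 2.2, -6]
    - [0, 2.2, -8]
    - [0, 2.2, -9.5]
    - [0, 2.2, -10]
    - [0, 2.2, -10]
    - [0, 2.2, -10]
  grip: [-1, -1, -1, -1, -1, -1, -1, -1, -1, -1, -1, -1]

```text
clock: 18.65
eef_pos: [0.5611, -0.0352, 0.1029]
ee_rot: [1.0, -0.007, 0.0, 0.0]
contact_force: [0.0, 0.8, -0.2]
opening: 0.0007
```

```bash
python3 look.py 10 180 120 300 240 5 scene
```

```text
[ 0.5611 -0.0352  0.103 ] [ 1.0e+00 -6.9e-03  7.0e-04  2.0e-04] 18.7 [-0.6  0.1  0.8] 0.0003
```

View pics/c10.png

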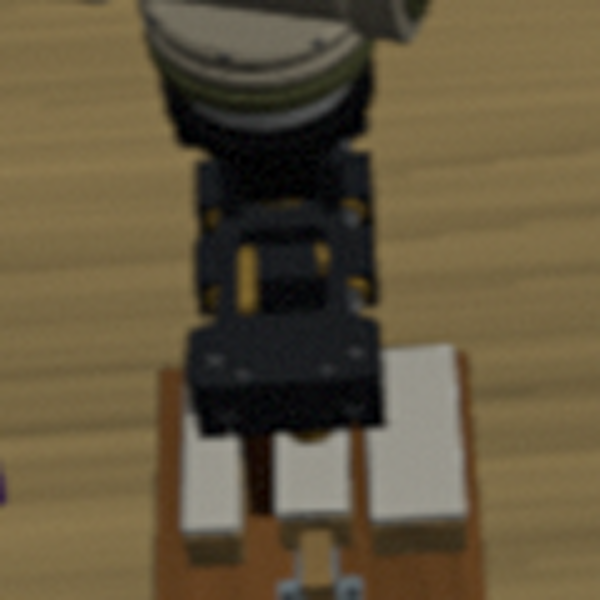

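Gripper is centred over the knob (foot just visible at crop (310,435)), clear of the spacer. Pressing in steps.

>>> servo_tool:
  delta_rot:
    - [0, 0, 0]
    - [0, 0, 0]
    - [0, 0, 0]
    - [0, 0, 0]
    - [0, 0, 0]
    - [0, 0, 0]
  slide:
    - [0, 0, -0.4]
    - [0, 0, -0.7]
    - [0, 0, -0.9]
    - [0, 0, -1.1]
    - [0, 0, -1.2]
    - [0, 0, -1.2]
  grip: [-1, -1, -1, -1, -1, -1]

```text
clock: 19.3
eef_pos: [0.5608, -0.0351, 0.0904]
ee_rot: [1.0, -0.007, 0.0, 0.0]
contact_force: [-1.0, -0.7, 3.1]
opening: 0.0005
```

>>> servo_tool:
  delta_rot:
    - [0, 0, 0]
    - [0, 0, 0]
    - [0, 0, 0]
    - [0, 0, 0]
    - [0, 0, 0]
  slide:
    - [0, 0, -0.2]
    - [0, 0, -0.3]
    - [0, 0, -0.4]
    - [0, 0, -0.4]
    - [0, 0, -0.4]
  grip: [-1, -1, -1, -1, -1]

```text
clock: 19.8
eef_pos: [0.5608, -0.0351, 0.0865]
ee_rot: [1.0, -0.007, 0.0, 0.0]
contact_force: [-1.8, 0.4, 4.8]
opening: 0.0003
```

>>> servo_tool:
  delta_rot:
    - [0, 0, 0]
    - [0, 0, 0]
    - [0, 0, 0]
    - [0, 0, 0]
  slide:
    - [0, 0, -0.1]
    - [0, 0, -0.15]
    - [0, 0, -0.15]
    - [0, 0, -0.15]
  grip: [-1, -1, -1, -1]

```text
clock: 20.2
eef_pos: [0.5611, -0.0351, 0.0863]
ee_rot: [1.0, -0.007, 0.001, 0.0]
contact_force: [-4.8, 0.7, 15.9]
opening: 0.0002
```

```bash
python3 look.py 11 180 120 300 240 5 scene
```

```text
[ 0.5611 -0.0351  0.0863] [ 1.0e+00 -6.8e-03  1.0e-03  3.0e-04] 20.25 [-3.3  1.4 16.7] 0.0003
```

View pics/c11.png

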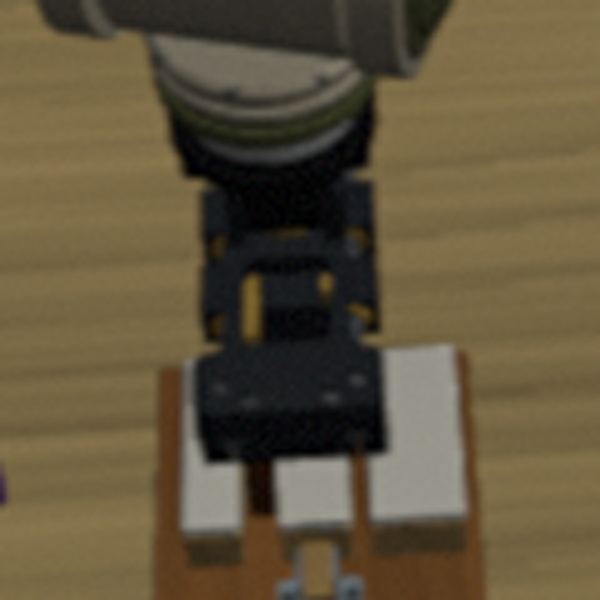

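>>> servo_tool:
  delta_rot:
    - [0, 0, 0]
    - [0, 0, 0]
    - [0, 0, 0]
  slide:
    - [0, 0, 0]
    - [0, 0, 0]
    - [0, 0, 0]
  grip: [-1, -1, -1]

```text
clock: 20.55
eef_pos: [0.5611, -0.0351, 0.0863]
ee_rot: [1.0, -0.007, 0.001, 0.0]
contact_force: [-3.7, 1.4, 17.1]
opening: 0.0005
```

Run:
```python
from h import *
o=env.get_obs();print(o['eef_pos'],o['contact_force'],o['clock'])
print(env.hand_in())
```

```text
[ 0.56106551 -0.03511659  0.08629258] [-3.70440317  1.41602207 17.13342228] 20.55
the job is handed in; nothing more can be done
None
```

I put the knob on the stem and let go. I then stood the smaller brown spacer in the wide gap on the -y side, and pressed the knob with shut fingers until the key stopped. I handed in at 20.55 s while still pressing; no verdict was reported.

**Last checks:**
- **Key:** the press held steady at about 17 N. The force jumped from 5 N to 16 N at 7.7 mm of travel, which marks the stop. In the last picture the key tops look level.
- **Knob:** after I let go, the camera fit put it within about 1 mm of the stem, with its foot at 57.4 mm (the key top at rest is 58 mm).
- **Spacer:** the picture after I let go shows it upright in the gap. The fingers let go with its foot at about 20 mm, the height of the stand's top. I did not measure its final tilt, and in the last picture the gripper hides most of it.
- **Button, reed plate and screwdriver:** the arm never went near them, but I did not measure them again at the end.

**Disagreements:** the two cameras differed by about 3 mm on absolute positions, so I placed by relative measurements and by where the arm reported its fingers. The press also showed a side force of about 4 N, but the reading was steady.

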